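Lock the shelf divider against the shoe-care box

ROBOT

A 6-joint arm with a two-finger parallel gripper is mounted at the origin on the work surface. World frame = base frame: x ahead of the robot, y to its left, z up, the work surface at z = 0. Lengths are in mm, angles in rad, forces in N, time in s.
With the tool pointing down it reaches from about 425 to 950 mm from the base axis. Payload 14.7 kg.
Tool frame: the origin (TCP) lies between the finger pads; the fingertips stand 14 mm ahead of it and the grasp point (between the pads) lies 5 mm behind it; z points along the fingers, y is the line along which they close (so a half turn about z gives the same grasp; the last joint's range is limited). The gripper opens to 85 mm and grips with 20 to 120 N. Pads are 22 mm wide; open, the fingers measure 114 mm over their backs; the gripper's body (76 mm by 85 mm) begins 54 mm behind the grasp point. The pads swing forward as they close: fully open they stand 13 mm farther back than shut.
Start: joints at [-1.245, 0.48, 1.596, -0, 1.065, -0.047], TCP at [236.761, -605.34, 245.297] pointing down, gripper open.
Joint ranges: [-2.75, 2.75], [-0.82, 2.05], [0.23, 2.67], [-1.56, 4.7], [0.09, 2.69], [-2.92, 2.92]. Speed limits (rad/s): [1.89, 1.89, 2.39, 3.01, 3.01, 3.01].

INTERFACE

Orientations are given as a unit quaternion [w, x, y, z].
In Python, from station import * gives the robot as it stands.
- The arm moves only by the shell command python3 -m handwheel 'ROWS' [FORCE]. ROWS is JSON, a list of rows, each an object of numbers: "tx", "ty", "tz": the shift along the world's x, y, z each as a share of 50 cm, from -1 to 1; "wx", "wy", "wz": the turn, a rotation vector about the world's x, y, z each as a share of 1.5 rad, from -1 to 1; "fingers": the opening, from -1 (shut) to 1 (fully open). A call has 1 to 20 rows; each row is the pose to reach, as a shift and turn from the pose commanded when the call began; what a row does not reach only later rows make up. A row lasts 1/8 s, in which the tool goes at most 62.5 mm and 10.7 degrees, less where a joint would pass 70% of its speed; a pose out of reach is approached as far as the arm can. A call with a number of a shift or a turn outside -1 to 1 is refused whole. A call with a gripper value outside its range is refused whole. The fingers move at their own pace and stop on an object; FORCE is the grip in N (left out, the last holds). Time passes only in rows, so rows that repeat a pose let the fingers close. It gives the time, the measured TCP pose, the force, the opening and the grip force at its end, in the units of the state.
- get_obs(): the state, without advancing time (a new reading comes with each control period).
- get_image(name): name is "side" or "top"; returns a dict with "color" (480x640x3 uint8, blue, green, red), "K" (3x3 intrinsics, pixels), "xyz" and "orientation" of the camera in the world. Camera axes: x right, y down, z forward; pixel columns grow to the right and rows downward; lengths in mm; the calibration is good to about 2 mm. A picture is of the moment at which its call begins. There is no depth.
- close_job(): hands the job in; it is judged then, once.
The state is a dict: "time_s": time; "qpos": joint angles; "dq": joint speeds; "tau": joint torques, N m; "tool_pos": TCP position; "tool_rot": TCP orientation; "contact_force": force on the tool from outside, world axes, zero at the start; "torque": the same for the moment, N m; "opening": finger opening in mm; "gripper_force": force on a finger pad.
Only numpy, scipy, OpenCV 4.12 (cv2) and the standard library are available. Lean on these libraries where they do the work, as an engineer would, in place of code of your own. Each camera call takes 0.05 s, during which the arm holds its last target. There are 200 camera calls.

TASK

Secure the wooden shoe-care box on the top shelf: lift the divider's cam lever to free the divider, slide the divider along its rail until it pushes the box against the bin and its sprung pad is pressed in about half-way, and flip the lever fully down again while keeping that pressure, so that the box stays gripped after you let go. Squeeze gently, and leave the other things on the shelf where they are.

Things in the scene. Friction and masses are not known exactly. Their poses are not given: they have to be found in the camera images.
- rail: aluminium rail 460 long (along its y), 34 wide, 20 high, fixed on the shelf; origin under its centre. The divider slides along the rail's y (+y leads towards the bin).
- divider: sliding divider on the rail, axes parallel to the rail's; origin at shelf level on the rail's centre line, below the lever's pivot. An upright aluminium panel 140 long (x 50 to 190), 8 thick (y 22 to 30), 130 high, with a sprung pad on its +y side. When free it slides with about 1.5 N drag, and the pad's spring then pushes it back from the box.
- pad_face (a point): point fixed to the divider where the face of the unpressed pad has its centre (y = 54). The pad is black rubber, 100 wide (x), 50 high (z 20 to 70), 10 thick, and can be pressed 14 towards the panel: 1.2 N starts it, 5.4 N presses it half-way, 9.6 N all the way
- lever_pivot (a point): the lever's pivot, on the divider 37 above the shelf; the lever turns about the divider's y axis
- lever_knob (a point): centre of the black knob at the lever's end, 85 from the pivot: a cylinder along the divider's y, 20 in diameter, 24 long, free on all sides from above
- lever (a joint): cam lever angle: 0 = locked, lever down to the divider's -x side (towards the robot) and 15 degrees above level; grows as the knob is raised; 1.35 = free, nearly upright. The cam grips below about 0.7. It takes about 2 to 10 N at the knob and stays where it is left.
- bin: white plastic tilt-out bin, fixed, 190 x 160 x 195 high with a rim that overhangs 30 on the side of the box (its -y side); origin under its centre, axes parallel to the rail's; the side wall facing the box is at y = -80. Below the rim a rubber buffer (90 wide, 20 to 70 high) stands out 2 to 20 from that wall: how far is not known. The box is to rest against it.
- care_box: loose open wooden box with a tin and a brush in it, 130 (x) x 100 (y) x 85 high, about 0.25 kg; origin under its centre. It stands between divider and bin.
- tree_a: black plastic shoe tree, 220 long (x), 60 wide, 40 high; origin under its middle
- tree_b: second shoe tree, the same
- candlestick: white ceramic candlestick holder, 84 in diameter, 110 high; origin under its foot
- spare_hinge: flat steel hinge 74 x 74 x 10, lying
- carabiner: aluminium carabiner 87 x 50 x 10, lying
- jar: glass jar, 60 in diameter, 75 high; origin under its foot
There are look-alikes about, which are no part of the job. Of the things that look like the care_box, the middle-sized one is meant.

How it is judged (in metres and radians):
On the way, in this order (a step that is already met when the one before it is completed fails the run):
1. the lever is raised and frees the divider (value of joint lever above 1.05 rad), for 0.1 s.
2. with the lever raised, the divider is pressed against the box with more than 2.5 N (value of joint lever above 0.9 rad and contact force between divider and care_box above 2.5 N and contact force between care_box and bin above 0.3 N), for 0.1 s.
At the end, for the whole second after the job is handed in: The lever is down within 0.15 rad of its locked stop; the divider's pad still presses the box with 3.0 to 8.4 N (3 to 12 mm of its 14 mm travel); the box rests against the bin's buffer, level within 0.08 rad and still (value of joint lever below 0.15 rad and contact force between divider and care_box between 3 and 8.4 N and contact force between care_box and bin above 0.3 N and angle between care_box's own z axis and vertical below 0.08 rad and linear speed of care_box below 0.02 m/s); the robot touches nothing.
It fails at once if the box is squeezed with more than 25 N (contact force between divider and care_box above 25 N).
It fails at once if another thing on the shelf is moved more than 25 mm (distance of any of tree_a, tree_b, candlestick, jar, spare_hinge, carabiner from where it was at the start of the episode above 0.025 m).
It also fails if it takes over 48 s, if anything falls off the work surface, if the arm or the gripper's body presses on something with over 40 N, if the wrist force passes 120 N, or if a joint passes its speed limit or range.

## Working session

There is one attempt and no reset: what is moved stays moved. The work goes in short steps, Python scripts to look and compute and a shell command to move; the robot and the scene stay as the last step left them, time stands still between calls to the robot, and variables do not carry over. Pictures are saved under pics/ and viewed, at most 13 in all, crops included, and the job is handed in when it is done.

```bash
mkdir -p pics; cat > h.py <<'E'
from station import *
import numpy as np, cv2
from scipy.spatial.transform import Rotation as R
def cam(n):
    d=get_image(n); q=d["orientation"]; d["R"]=R.from_quat([q[1],q[2],q[3],q[0]]).as_matrix(); d["K"]=np.array(d["K"]);d["xyz"]=np.array(d["xyz"]);return d
def ray(d,u,v):
    r=d["R"]@np.linalg.inv(d["K"])@np.array([u,v,1.]);return r/np.linalg.norm(r)
def onz(d,u,v,z):
    r=ray(d,u,v);return d["xyz"]+r*(z-d["xyz"][2])/r[2]
def proj(d,p):
    c=d["K"]@d["R"].T@(np.array(p,float)-d["xyz"]);return c[:2]/c[2]
def tri(d1,p1,d2,p2):
    a,b=ray(d1,*p1),ray(d2,*p2);s=np.linalg.lstsq(np.c_[a,-b],d2["xyz"]-d1["xyz"],rcond=None)[0]
    A=d1["xyz"]+a*s[0];B=d2["xyz"]+b*s[1];return (A+B)/2,np.linalg.norm(A-B)
E
python3 - <<'E'
from h import *
import pickle
for n in("top","side"):
    d=cam(n);cv2.imwrite(f"pics/{n}0.png",d["color"]);pickle.dump(d,open(n+".pkl","wb"));print(n,d["xyz"],d["R"][:,2],d["K"][0])
print(get_obs())
E
```

```text
top [ 413.78085495    3.80967418 1232.96139862] [ 0.07433706 -0.0107891  -0.99717481] [523.09212664   0.         320.18338321]
side [159.71275863 777.6007407  746.43686982] [ 0.2918476  -0.7158135  -0.63437844] [469.14726085   0.         317.60605763]
{'time_s': 0.1, 'qpos': array([-1.24458446e+00,  4.80756373e-01,  1.59678841e+00, -1.40748245e-05,
        1.06509977e+00, -4.66006424e-02]), 'dq': array([-0.00097964, -0.0011845 , -0.00173084,  0.00040079,  0.00077858,
        0.00086594]), 'tau': array([ 4.33746081e-04, -9.52254152e+01, -4.31042898e+01, -1.13444401e-04,
        5.12571409e-03,  8.52432458e-05]), 'tool_pos': array([ 236.65945295, -605.02088388,  244.75320094]), 'tool_rot': array([-5.19961701e-04,  9.82675835e-01,  1.85331938e-01, -7.93863499e-05]), 'contact_force': array([ 1.1648739 , -1.14698669, -0.5269396 ]), 'torque': array([0.01088608, 0.01801397, 0.00622909]), 'gripper_force': 0.0, 'opening': 85.48951968811333}
```

View pics/top0.png

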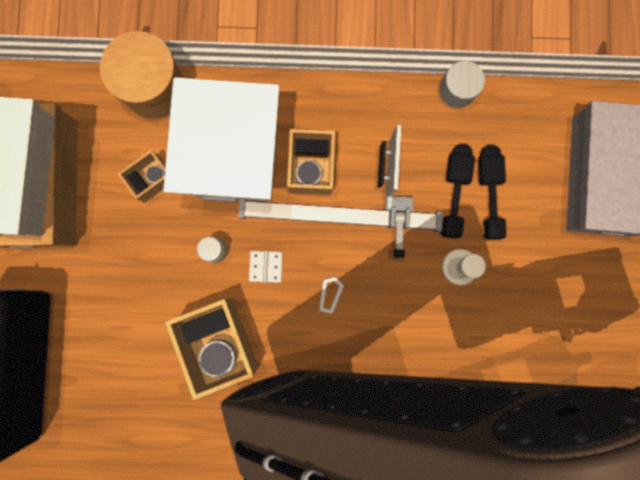

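View pics/side0.png

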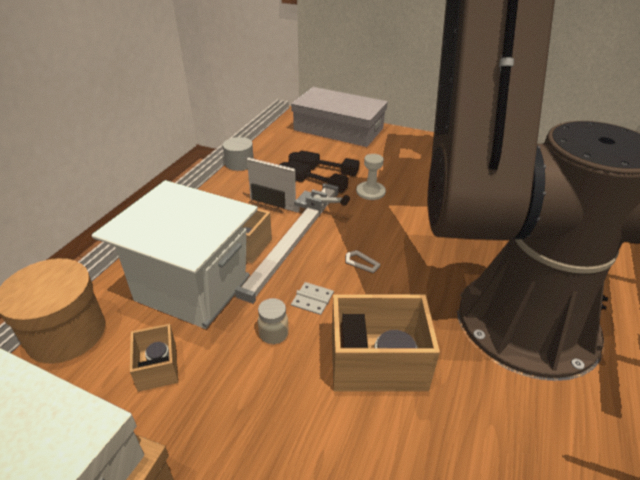

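The top view shows three look-alike boxes: small at (143,173), middle-sized at (312,159), and large at (212,347). The middle-sized one stands between the bin (222,138) and the divider panel (396,160), so it fits. The rail runs from (240,208) to (440,221), the lever pivot is near (401,212) and the knob near (400,253). I'll enlarge that area to confirm and measure.

```bash
python3 - <<'E'
from h import *
import pickle
t=pickle.load(open("top.pkl","rb"));s=pickle.load(open("side.pkl","rb"))
a=cv2.resize(t["color"][110:270,225:465],None,fx=3.3,fy=3.3,interpolation=cv2.INTER_CUBIC)
cv2.imwrite("pics/c1.png",a)
b=cv2.resize(s["color"][140:310,220:400],None,fx=3.5,fy=3.5,interpolation=cv2.INTER_CUBIC);cv2.imwrite("pics/c2.png",b[:600])
for n,p,z in [("railL",(240,208),20),("railR",(440,221),20),("bin",(222,138),195),("box c",(312,159),85),("box tl",(290,131),85),("box br",(333,189),85),("big tl",(167,321),85),("small",(143,173),50),("panel top",(399,127),130),("knob",(400,253),59),("jar",(210,249),75)]:
    print(n,onz(t,*p,z).round(0))
print(tri(t,(400,253),s,(346,200)))
E
```

```text
railL [573. 180.  20.]
railR [ 556. -288.   20.]
bin [691. 196. 195.]
box c [679.  15.  85.]
box tl [741.  65.  85.]
box br [613. -34.  85.]
big tl [313. 319.  85.]
small [643. 399.  50.]
panel top [ 744. -171.  130.]
knob [ 476. -189.   59.]
jar [473. 234.  75.]
(array([ 476.01500312, -189.19734898,   60.15277232]), np.float64(0.5167134318023439))
```

View pics/c1.png

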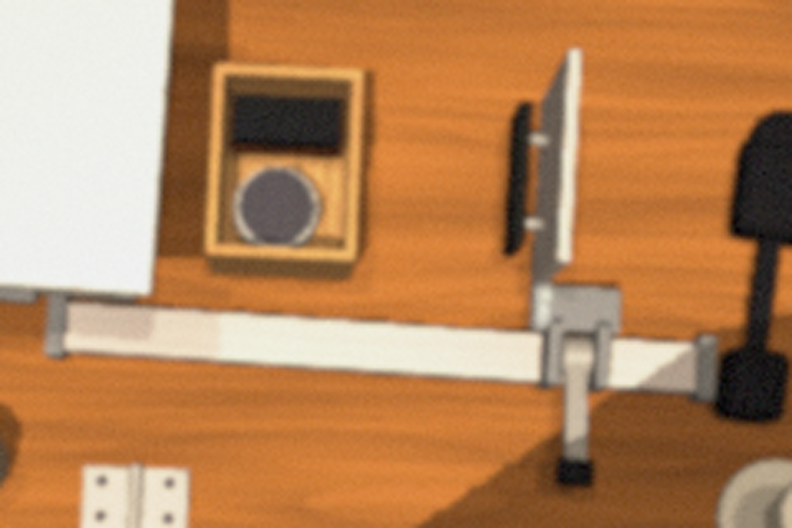

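View pics/c2.png

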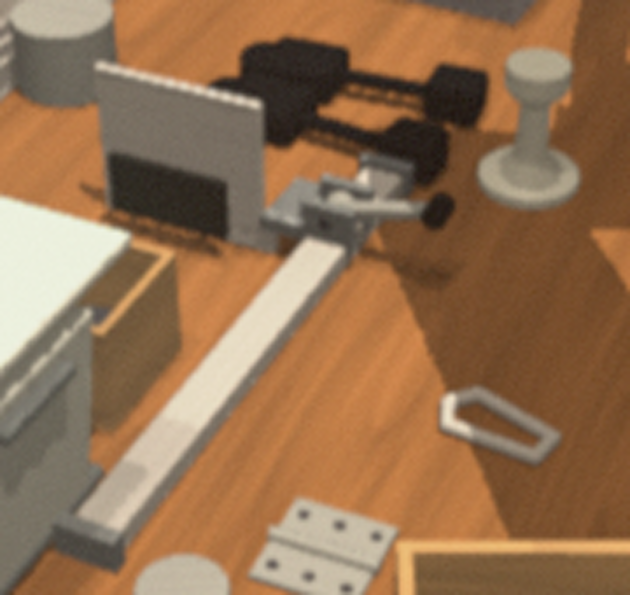

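The crops confirm it. The box at (312,159) measures about 128 x 100 mm and sits between the divider and the bin. The knob triangulates to (476,-188,60), against an expected height of 59. The rail's yaw is about -0.036 rad. Next I'll approach to above the knob, with the fingers closing along the rail's y.

```bash
python3 -m handwheel '[{"tx":0.2,"ty":0.4,"tz":-0.02,"wz":-0.273,"fingers":0.3},{"tx":0.2,"ty":0.4,"tz":-0.02,"wz":-0.273,"fingers":0.3},{"tx":0.2,"ty":0.4,"tz":-0.02,"wz":-0.273,"fingers":0.3},{"tx":0.2,"ty":0.4,"tz":-0.02,"wz":-0.273,"fingers":0.3},{"tx":0.478,"ty":0.834,"tz":-0.2,"wz":-0.273,"fingers":0.3},{"tx":0.478,"ty":0.834,"tz":-0.2,"wz":-0.273,"fingers":0.3},{"tx":0.478,"ty":0.834,"tz":-0.2,"wz":-0.273,"fingers":0.3},{"tx":0.478,"ty":0.834,"tz":-0.2,"wz":-0.273,"fingers":0.3},{"tx":0.478,"ty":0.834,"tz":-0.2,"wz":-0.273,"fingers":0.3},{"tx":0.478,"ty":0.834,"tz":-0.2,"wz":-0.273,"fingers":0.3},{"tx":0.478,"ty":0.834,"tz":-0.2,"wz":-0.273,"fingers":0.3},{"tx":0.478,"ty":0.834,"tz":-0.2,"wz":-0.273,"fingers":0.3},{"tx":0.478,"ty":0.834,"tz":-0.2,"wz":-0.273,"fingers":0.3},{"tx":0.478,"ty":0.834,"tz":-0.2,"wz":-0.273,"fingers":0.3}]' 20; python3 - <<'E'
from h import *
o=get_obs();q=o["tool_rot"];print(R.from_quat([q[1],q[2],q[3],q[0]]).as_matrix().round(3))
d=cam("side");cv2.imwrite("pics/s2.png",cv2.resize(d["color"][90:290,200:460],None,fx=3,fy=3))
E
```

```text
[[ 0.931  0.364 -0.   ]
 [ 0.364 -0.931  0.001]
 [ 0.    -0.001 -1.   ]]schema error: expected keys tx, ty, tz, wx, wy, wz, fingers
```

View pics/s2.png

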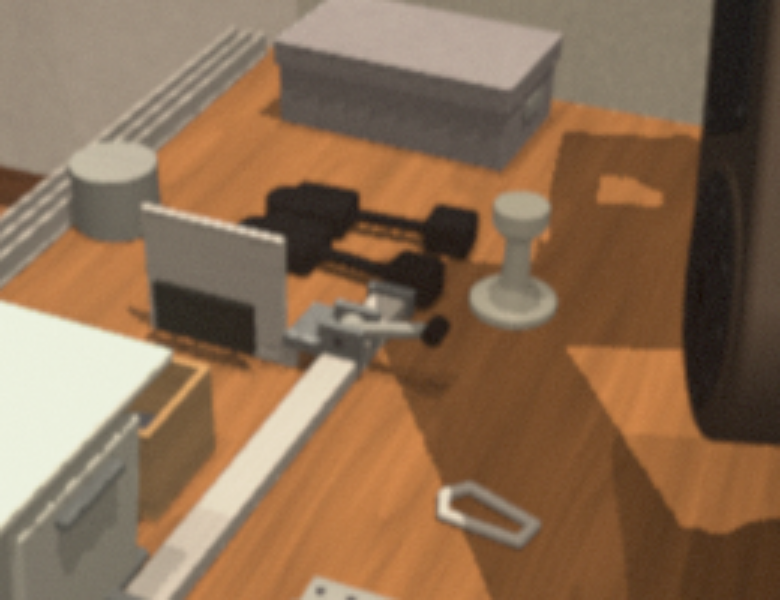

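The move was refused because each row needs every key, so the arm hasn't moved and the scene is unchanged. I'll resend it with all keys.

```bash
python3 -m handwheel '[{"tx":0.2,"ty":0.4,"tz":-0.02,"wx":0,"wy":0,"wz":-0.273,"fingers":0.3},{"tx":0.2,"ty":0.4,"tz":-0.02,"wx":0,"wy":0,"wz":-0.273,"fingers":0.3},{"tx":0.2,"ty":0.4,"tz":-0.02,"wx":0,"wy":0,"wz":-0.273,"fingers":0.3},{"tx":0.2,"ty":0.4,"tz":-0.02,"wx":0,"wy":0,"wz":-0.273,"fingers":0.3},{"tx":0.478,"ty":0.834,"tz":-0.2,"wx":0,"wy":0,"wz":-0.273,"fingers":0.3},{"tx":0.478,"ty":0.834,"tz":-0.2,"wx":0,"wy":0,"wz":-0.273,"fingers":0.3},{"tx":0.478,"ty":0.834,"tz":-0.2,"wx":0,"wy":0,"wz":-0.273,"fingers":0.3},{"tx":0.478,"ty":0.834,"tz":-0.2,"wx":0,"wy":0,"wz":-0.273,"fingers":0.3},{"tx":0.478,"ty":0.834,"tz":-0.2,"wx":0,"wy":0,"wz":-0.273,"fingers":0.3},{"tx":0.478,"ty":0.834,"tz":-0.2,"wx":0,"wy":0,"wz":-0.273,"fingers":0.3},{"tx":0.478,"ty":0.834,"tz":-0.2,"wx":0,"wy":0,"wz":-0.273,"fingers":0.3},{"tx":0.478,"ty":0.834,"tz":-0.2,"wx":0,"wy":0,"wz":-0.273,"fingers":0.3},{"tx":0.478,"ty":0.834,"tz":-0.2,"wx":0,"wy":0,"wz":-0.273,"fingers":0.3},{"tx":0.478,"ty":0.834,"tz":-0.2,"wx":0,"wy":0,"wz":-0.273,"fingers":0.3}]' 20; python3 - <<'E'
from h import *
o=get_obs();q=o["tool_rot"];print(R.from_quat([q[1],q[2],q[3],q[0]]).as_matrix().round(3))
d=cam("side");cv2.imwrite("pics/s3.png",cv2.resize(d["color"][90:290,200:460],None,fx=3,fy=3))
E
```

```text
time_s: 1.9
tool_pos: [475.6, -188.8, 145.5]
tool_rot: [0.0, 1.0, -0.019, 0.0]
contact_force: [0.2, -0.1, -0.6]
opening: 55.5
gripper_force: 0.0
[[ 0.999 -0.038  0.   ]
 [-0.038 -0.999 -0.   ]
 [ 0.     0.    -1.   ]]
```

View pics/s3.png

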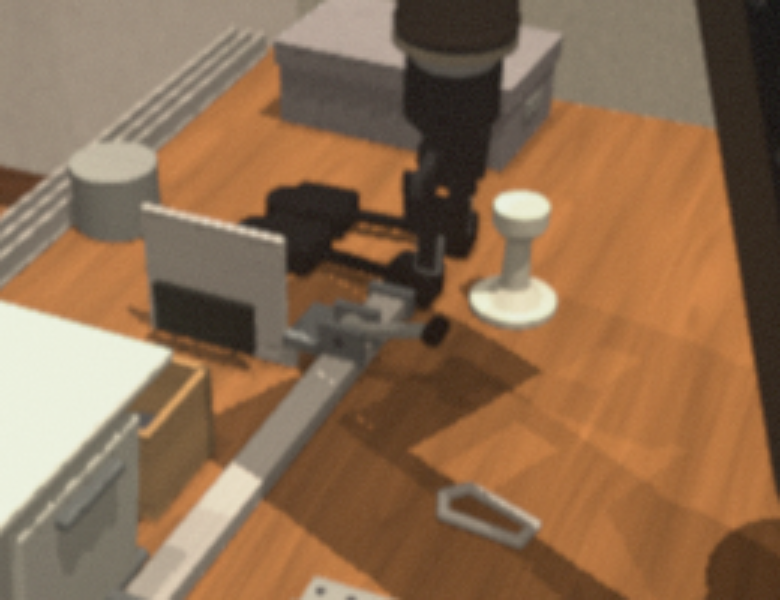

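The gripper is directly above the knob (crop (435,330)), with the fingers along y and clear of the candlestick. I'll descend 90 mm and grip.

```bash
python3 -m handwheel '[{"tx":0,"ty":0,"tz":-0.1,"wx":0,"wy":0,"wz":0,"fingers":0.3},{"tx":0,"ty":0,"tz":-0.14,"wx":0,"wy":0,"wz":0,"fingers":0.3},{"tx":0,"ty":0,"tz":-0.18,"wx":0,"wy":0,"wz":0,"fingers":0.3},{"tx":0,"ty":0,"tz":-0.18,"wx":0,"wy":0,"wz":0,"fingers":0.3},{"tx":0,"ty":0,"tz":-0.18,"wx":0,"wy":0,"wz":0,"fingers":-1},{"tx":0,"ty":0,"tz":-0.18,"wx":0,"wy":0,"wz":0,"fingers":-1},{"tx":0,"ty":0,"tz":-0.18,"wx":0,"wy":0,"wz":0,"fingers":-1},{"tx":0,"ty":0,"tz":-0.18,"wx":0,"wy":0,"wz":0,"fingers":-1},{"tx":0,"ty":0,"tz":-0.18,"wx":0,"wy":0,"wz":0,"fingers":-1},{"tx":0,"ty":0,"tz":-0.18,"wx":0,"wy":0,"wz":0,"fingers":-1}]' 20
```

```text
time_s: 3.2
tool_pos: [476.0, -187.3, 56.2]
tool_rot: [-0.0, 1.0, -0.019, 0.0]
contact_force: [4.2, 16.7, 4.7]
opening: 23.7
gripper_force: 21.7
```

The opening is 23.7 mm, which matches the knob's 24 mm length, so it is held. Next I'll raise it along its arc, correcting +1.5 mm in y for the side force.

```bash
python3 -m handwheel '[{"tx":0,"ty":0.003,"tz":0,"wx":0,"wy":0,"wz":0,"fingers":-1},{"tx":0.0076,"ty":0.003,"tz":0.022,"wx":0,"wy":0,"wz":0,"fingers":-1},{"tx":0.0155,"ty":0.0025,"tz":0.038,"wx":0,"wy":0,"wz":0,"fingers":-1},{"tx":0.0238,"ty":0.002,"tz":0.052,"wx":0,"wy":0,"wz":0,"fingers":-1},{"tx":0.034,"ty":0.0017,"tz":0.0655,"wx":0,"wy":0,"wz":0,"fingers":-1},{"tx":0.0458,"ty":0.0014,"tz":0.078,"wx":0,"wy":0,"wz":0,"fingers":-1},{"tx":0.0585,"ty":0.001,"tz":0.089,"wx":0,"wy":0,"wz":0,"fingers":-1},{"tx":0.0724,"ty":0.0004,"tz":0.099,"wx":0,"wy":0,"wz":0,"fingers":-1},{"tx":0.087,"ty":0,"tz":0.1075,"wx":0,"wy":0,"wz":0,"fingers":-1},{"tx":0.1026,"ty":-0.0007,"tz":0.1144,"wx":0,"wy":0,"wz":0,"fingers":-1},{"tx":0.1188,"ty":-0.0013,"tz":0.12,"wx":0,"wy":0,"wz":0,"fingers":-1},{"tx":0.1354,"ty":-0.0019,"tz":0.1236,"wx":0,"wy":0,"wz":0,"fingers":-1},{"tx":0.1556,"ty":-0.0026,"tz":0.1258,"wx":0,"wy":0,"wz":0,"fingers":-1},{"tx":0.1556,"ty":-0.0026,"tz":0.1258,"wx":0,"wy":0,"wz":0,"fingers":-1},{"tx":0.1556,"ty":-0.0026,"tz":0.1258,"wx":0,"wy":0,"wz":0,"fingers":-1}]'
python3 - <<'E'
from h import *
d=cam("side");cv2.imwrite("pics/s4.png",cv2.resize(d["color"][90:290,200:460],None,fx=3,fy=3))
E
```

```text
time_s: 5.08
tool_pos: [554.5, -189.9, 118.5]
tool_rot: [0.0, 1.0, -0.018, 0.001]
contact_force: [0.6, 0.1, 4.9]
opening: 23.7
gripper_force: 20.4
```

View pics/s4.png

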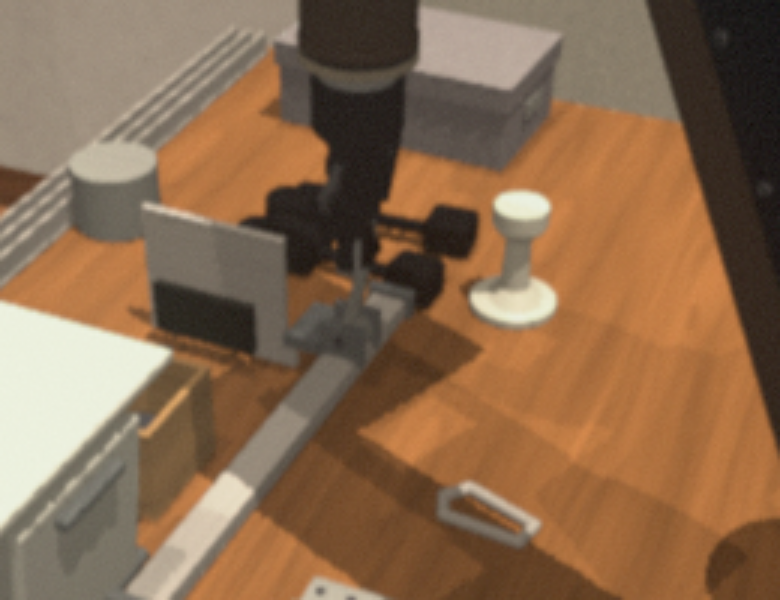

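The lever is upright at crop (357,270), the divider is free (y force about 0), and nothing else has moved. Now I'll slide it along the rail.

```bash
python3 -m handwheel '[{"tx":0.0009,"ty":0.025,"tz":0,"wx":0,"wy":0,"wz":0,"fingers":-1},{"tx":0.0018,"ty":0.05,"tz":0,"wx":0,"wy":0,"wz":0,"fingers":-1},{"tx":0.0027,"ty":0.075,"tz":0,"wx":0,"wy":0,"wz":0,"fingers":-1},{"tx":0.0036,"ty":0.1,"tz":0,"wx":0,"wy":0,"wz":0,"fingers":-1},{"tx":0.0045,"ty":0.125,"tz":0,"wx":0,"wy":0,"wz":0,"fingers":-1},{"tx":0.0054,"ty":0.15,"tz":0,"wx":0,"wy":0,"wz":0,"fingers":-1},{"tx":0.0061,"ty":0.17,"tz":0,"wx":0,"wy":0,"wz":0,"fingers":-1},{"tx":0.0068,"ty":0.19,"tz":0,"wx":0,"wy":0,"wz":0,"fingers":-1},{"tx":0.0073,"ty":0.202,"tz":0,"wx":0,"wy":0,"wz":0,"fingers":-1},{"tx":0.0075,"ty":0.208,"tz":0,"wx":0,"wy":0,"wz":0,"fingers":-1},{"tx":0.0077,"ty":0.214,"tz":0,"wx":0,"wy":0,"wz":0,"fingers":-1},{"tx":0.0079,"ty":0.22,"tz":0,"wx":0,"wy":0,"wz":0,"fingers":-1},{"tx":0.0081,"ty":0.226,"tz":0,"wx":0,"wy":0,"wz":0,"fingers":-1},{"tx":0.0084,"ty":0.232,"tz":0,"wx":0,"wy":0,"wz":0,"fingers":-1},{"tx":0.0086,"ty":0.238,"tz":0,"wx":0,"wy":0,"wz":0,"fingers":-1},{"tx":0.0088,"ty":0.244,"tz":0,"wx":0,"wy":0,"wz":0,"fingers":-1},{"tx":0.009,"ty":0.25,"tz":0,"wx":0,"wy":0,"wz":0,"fingers":-1},{"tx":0.009,"ty":0.25,"tz":0,"wx":0,"wy":0,"wz":0,"fingers":-1}]'
```

```text
time_s: 7.38
tool_pos: [558.2, -63.8, 118.3]
tool_rot: [-0.0, 1.0, -0.018, 0.0]
contact_force: [0.9, -0.2, 5.2]
opening: 23.6
gripper_force: 20.6
```

```bash
python3 -m handwheel '[{"tx":0.0002,"ty":0.006,"tz":0,"wx":0,"wy":0,"wz":0,"fingers":-1},{"tx":0.0004,"ty":0.012,"tz":0,"wx":0,"wy":0,"wz":0,"fingers":-1},{"tx":0.0006,"ty":0.018,"tz":0,"wx":0,"wy":0,"wz":0,"fingers":-1},{"tx":0.0009,"ty":0.024,"tz":0,"wx":0,"wy":0,"wz":0,"fingers":-1},{"tx":0.0009,"ty":0.024,"tz":0,"wx":0,"wy":0,"wz":0,"fingers":-1}]'
python3 - <<'E'
from h import *
d=cam("top");cv2.imwrite("pics/t5.png",cv2.resize(d["color"][110:270,225:465],None,fx=3.3,fy=3.3,interpolation=cv2.INTER_CUBIC))
E
```

```text
time_s: 8.0
tool_pos: [558.6, -51.8, 118.3]
tool_rot: [-0.0, 1.0, -0.018, 0.0]
contact_force: [1.0, 0.2, 5.2]
opening: 23.3
gripper_force: 20.6
```

View pics/t5.png

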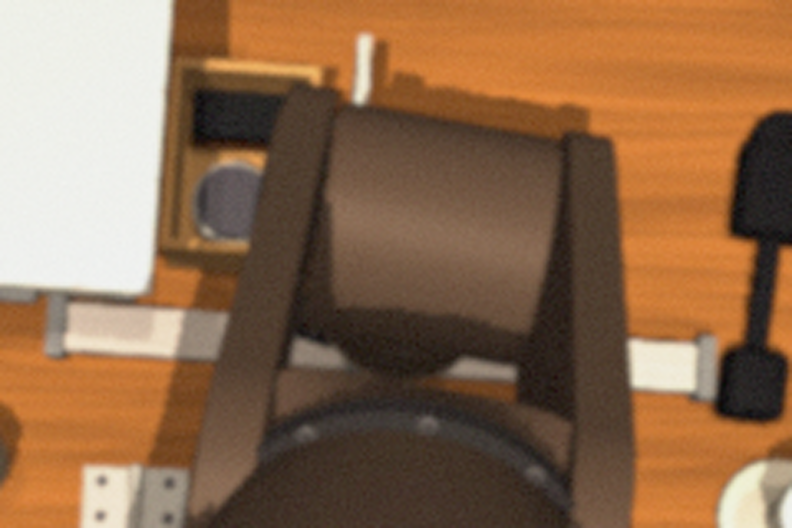

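The box has shifted about 29 mm towards the bin. It stands square and is not yet firmly against the buffer. I'll go on in small steps, reading the force.

```bash
python3 -m handwheel '[{"tx":0.0001,"ty":0.003,"tz":0,"wx":0,"wy":0,"wz":0,"fingers":-1},{"tx":0.0002,"ty":0.006,"tz":0,"wx":0,"wy":0,"wz":0,"fingers":-1},{"tx":0.0002,"ty":0.006,"tz":0,"wx":0,"wy":0,"wz":0,"fingers":-1}]'; python3 -m handwheel '[{"tx":0.0001,"ty":0.003,"tz":0,"wx":0,"wy":0,"wz":0,"fingers":-1},{"tx":0.0002,"ty":0.006,"tz":0,"wx":0,"wy":0,"wz":0,"fingers":-1},{"tx":0.0002,"ty":0.006,"tz":0,"wx":0,"wy":0,"wz":0,"fingers":-1}]'; python3 -m handwheel '[{"tx":0.0001,"ty":0.003,"tz":0,"wx":0,"wy":0,"wz":0,"fingers":-1},{"tx":0.0002,"ty":0.006,"tz":0,"wx":0,"wy":0,"wz":0,"fingers":-1},{"tx":0.0002,"ty":0.006,"tz":0,"wx":0,"wy":0,"wz":0,"fingers":-1}]'
```

```text
time_s: 8.43
tool_pos: [558.8, -49.0, 118.3]
tool_rot: [0.0, 1.0, -0.018, 0.0]
contact_force: [1.8, -1.8, 5.2]
opening: 23.6
gripper_force: 20.6
time_s: 8.8
tool_pos: [558.9, -46.0, 118.3]
tool_rot: [0.0, 1.0, -0.018, 0.0]
contact_force: [2.2, -2.2, 5.7]
opening: 23.7
gripper_force: 20.6
time_s: 9.18
tool_pos: [558.9, -43.0, 118.3]
tool_rot: [0.0, 1.0, -0.018, 0.0]
contact_force: [2.3, -1.4, 5.9]
opening: 23.6
gripper_force: 20.6
```

```bash
python3 -m handwheel '[{"tx":0,"ty":0.003,"tz":0,"wx":0,"wy":0,"wz":0,"fingers":-1},{"tx":0,"ty":0.006,"tz":0,"wx":0,"wy":0,"wz":0,"fingers":-1},{"tx":0,"ty":0.006,"tz":0,"wx":0,"wy":0,"wz":0,"fingers":-1}]'; python3 -m handwheel '[{"tx":0,"ty":0.003,"tz":0,"wx":0,"wy":0,"wz":0,"fingers":-1},{"tx":0,"ty":0.006,"tz":0,"wx":0,"wy":0,"wz":0,"fingers":-1},{"tx":0,"ty":0.006,"tz":0,"wx":0,"wy":0,"wz":0,"fingers":-1}]'
```

```text
time_s: 9.55
tool_pos: [558.9, -40.1, 118.3]
tool_rot: [0.0, 1.0, -0.018, 0.0]
contact_force: [2.1, -1.3, 5.4]
opening: 23.6
gripper_force: 20.6
time_s: 9.93
tool_pos: [559.0, -37.2, 118.3]
tool_rot: [-0.0, 1.0, -0.018, 0.0]
contact_force: [1.3, -1.6, 5.0]
opening: 23.4
gripper_force: 20.6
```

```bash
for i in 1 2; do :; done; python3 -m handwheel '[{"tx":0,"ty":0.003,"tz":0,"wx":0,"wy":0,"wz":0,"fingers":-1},{"tx":0.0001,"ty":0.006,"tz":0,"wx":0,"wy":0,"wz":0,"fingers":-1},{"tx":0.0001,"ty":0.006,"tz":0,"wx":0,"wy":0,"wz":0,"fingers":-1}]'; python3 -m handwheel '[{"tx":0,"ty":0.003,"tz":0,"wx":0,"wy":0,"wz":0,"fingers":-1},{"tx":0.0001,"ty":0.006,"tz":0,"wx":0,"wy":0,"wz":0,"fingers":-1},{"tx":0.0001,"ty":0.006,"tz":0,"wx":0,"wy":0,"wz":0,"fingers":-1}]'
python3 - <<'E'
from h import *
d=cam("top");cv2.imwrite("pics/t6.png",cv2.resize(d["color"][110:270,225:465],None,fx=3.3,fy=3.3,interpolation=cv2.INTER_CUBIC))
E
```

```text
time_s: 10.3
tool_pos: [559.0, -34.4, 118.3]
tool_rot: [0.0, 1.0, -0.018, 0.0]
contact_force: [1.6, -3.8, 4.9]
opening: 23.5
gripper_force: 20.6
time_s: 10.68
tool_pos: [559.0, -31.6, 118.3]
tool_rot: [0.0, 1.0, -0.018, 0.0]
contact_force: [1.0, -5.4, 4.8]
opening: 23.4
gripper_force: 20.6
```

View pics/t6.png

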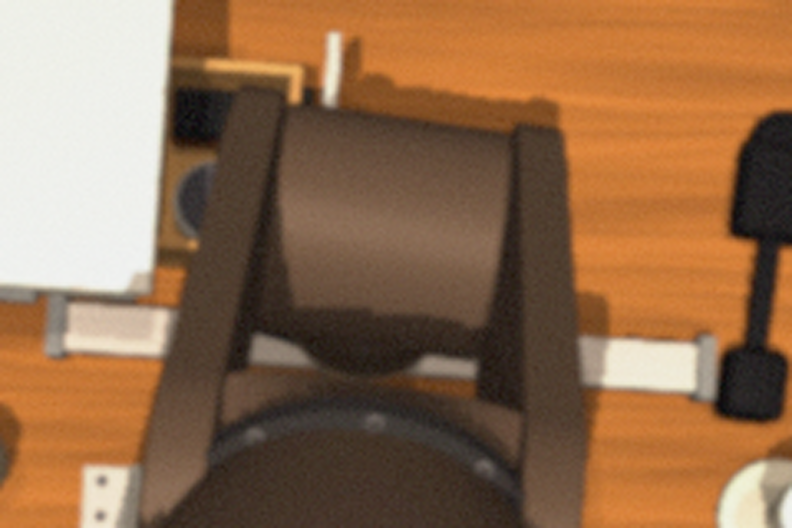

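The force now rises at 0.6 N/mm, so the box is on the buffer under the rim and the pad is about 4.5–5.5 mm in. I'll go 2 mm further, to about half-way, then check.

```bash
python3 -m handwheel '[{"tx":0,"ty":0.002,"tz":0,"wx":0,"wy":0,"wz":0,"fingers":-1},{"tx":0.0001,"ty":0.0042,"tz":0,"wx":0,"wy":0,"wz":0,"fingers":-1},{"tx":0.0001,"ty":0.0042,"tz":0,"wx":0,"wy":0,"wz":0,"fingers":-1},{"tx":0.0001,"ty":0.0042,"tz":0,"wx":0,"wy":0,"wz":0,"fingers":-1}]'
```

```text
time_s: 11.22
tool_pos: [559.1, -29.6, 118.3]
tool_rot: [0.0, 1.0, -0.018, 0.0]
contact_force: [1.2, -7.2, 5.1]
opening: 23.3
gripper_force: 20.6
```

The reading is 7.2 N; less about 1.5 N drag, that leaves about 5.7 N on the pad, which is half-way. Now I'll lower the lever along the arc while holding y.

```bash
python3 -m handwheel '[{"tx":-0.01,"ty":0.0004,"tz":-0.001,"wx":0,"wy":0,"wz":0,"fingers":-1},{"tx":-0.0202,"ty":0.0007,"tz":-0.0022,"wx":0,"wy":0,"wz":0,"fingers":-1},{"tx":-0.0368,"ty":0.0013,"tz":-0.0058,"wx":0,"wy":0,"wz":0,"fingers":-1},{"tx":-0.053,"ty":0.0019,"tz":-0.0114,"wx":0,"wy":0,"wz":0,"fingers":-1},{"tx":-0.0686,"ty":0.0025,"tz":-0.0183,"wx":0,"wy":0,"wz":0,"fingers":-1},{"tx":-0.0832,"ty":0.003,"tz":-0.0268,"wx":0,"wy":0,"wz":0,"fingers":-1},{"tx":-0.0971,"ty":0.0035,"tz":-0.0368,"wx":0,"wy":0,"wz":0,"fingers":-1},{"tx":-0.1098,"ty":0.004,"tz":-0.0478,"wx":0,"wy":0,"wz":0,"fingers":-1},{"tx":-0.1216,"ty":0.0044,"tz":-0.0603,"wx":0,"wy":0,"wz":0,"fingers":-1},{"tx":-0.1318,"ty":0.0047,"tz":-0.0738,"wx":0,"wy":0,"wz":0,"fingers":-1},{"tx":-0.14,"ty":0.005,"tz":-0.088,"wx":0,"wy":0,"wz":0,"fingers":-1},{"tx":-0.148,"ty":0.0053,"tz":-0.1038,"wx":0,"wy":0,"wz":0,"fingers":-1},{"tx":-0.1535,"ty":0.0055,"tz":-0.118,"wx":0,"wy":0,"wz":0,"fingers":-1},{"tx":-0.1556,"ty":0.0056,"tz":-0.126,"wx":0,"wy":0,"wz":0,"fingers":-1},{"tx":-0.1556,"ty":0.0056,"tz":-0.13,"wx":0,"wy":0,"wz":0,"fingers":-1},{"tx":-0.1556,"ty":0.0056,"tz":-0.13,"wx":0,"wy":0,"wz":0,"fingers":-1},{"tx":-0.1556,"ty":0.0056,"tz":-0.13,"wx":0,"wy":0,"wz":0,"fingers":-1}]'
```

```text
time_s: 13.35
tool_pos: [481.6, -26.5, 54.1]
tool_rot: [0.0, 1.0, -0.018, 0.001]
contact_force: [-1.8, -2.7, 30.1]
opening: 23.6
gripper_force: 29.5
```

The lever is at its stop: 30 N upward at z 54, slightly below where it was when locked. I'll ease off, open and retreat upward.

```bash
python3 -m handwheel '[{"tx":0,"ty":0,"tz":0.004,"wx":0,"wy":0,"wz":0,"fingers":-1},{"tx":0,"ty":0,"tz":0.004,"wx":0,"wy":0,"wz":0,"fingers":0.3},{"tx":0,"ty":0,"tz":0.004,"wx":0,"wy":0,"wz":0,"fingers":0.3},{"tx":0,"ty":0,"tz":0.004,"wx":0,"wy":0,"wz":0,"fingers":0.3},{"tx":0,"ty":0,"tz":0.004,"wx":0,"wy":0,"wz":0,"fingers":0.3},{"tx":0,"ty":0,"tz":0.004,"wx":0,"wy":0,"wz":0,"fingers":0.3},{"tx":0,"ty":0,"tz":0.05,"wx":0,"wy":0,"wz":0,"fingers":0.3},{"tx":0,"ty":0,"tz":0.15,"wx":0,"wy":0,"wz":0,"fingers":0.3},{"tx":0,"ty":0,"tz":0.25,"wx":0,"wy":0,"wz":0,"fingers":0.3},{"tx":0,"ty":-0.1,"tz":0.35,"wx":0,"wy":0,"wz":0,"fingers":0.3},{"tx":0,"ty":-0.2,"tz":0.4,"wx":0,"wy":0,"wz":0,"fingers":0.3},{"tx":0,"ty":-0.3,"tz":0.4,"wx":0,"wy":0,"wz":0,"fingers":0.3},{"tx":0,"ty":-0.4,"tz":0.4,"wx":0,"wy":0,"wz":0,"fingers":0.3},{"tx":0,"ty":-0.6,"tz":0.4,"wx":0,"wy":0,"wz":0,"fingers":0.3},{"tx":0,"ty":-0.6,"tz":0.4,"wx":0,"wy":0,"wz":0,"fingers":0.3},{"tx":0,"ty":-0.6,"tz":0.4,"wx":0,"wy":0,"wz":0,"fingers":0.3},{"tx":0,"ty":-0.6,"tz":0.4,"wx":0,"wy":0,"wz":0,"fingers":0.3}]'
python3 - <<'E'
from h import *
t=cam("top");s=cam("side")
a=cv2.resize(t["color"][110:270,225:425],None,fx=2,fy=2,interpolation=cv2.INTER_CUBIC)
b=cv2.resize(s["color"][140:300,220:420],None,fx=2,fy=2,interpolation=cv2.INTER_CUBIC)
cv2.imwrite("pics/f.png",np.hstack([a,b]))
for a in (0.262,0.412):
  for y in(-26.5,):
    p=[481.6-0+82*(1-np.cos(a)/np.cos(.262)),y,37+85*np.sin(a)];print(a,proj(t,p),proj(s,p))
E
```

```text
time_s: 15.48
tool_pos: [480.8, -326.2, 252.9]
tool_rot: [-0.0, 1.0, -0.019, -0.0]
contact_force: [0.2, 0.3, 0.5]
opening: 55.5
gripper_force: 0.0
0.262 [327.77311867 248.63671976] [320.04485588 235.53259401]
0.412 [327.97013939 246.44272437] [318.45314638 231.07088262]
```

View pics/f.png

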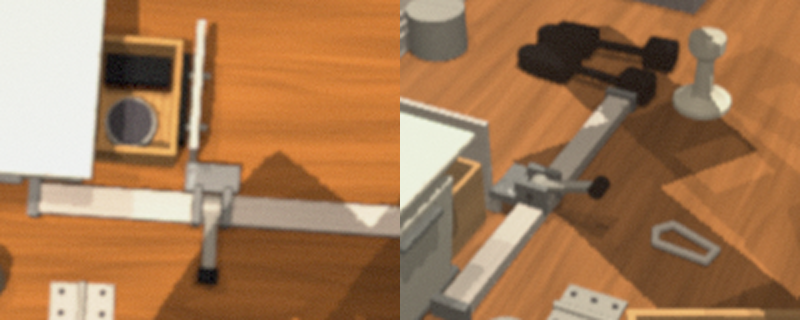

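The top view (left half) shows the box under the rim with the pad and panel closing on it. The lever is down at crop (207,275), the shelf items are unmoved, and the robot is clear. I'll measure the knob height and the panel-to-box gap before handing in.

```bash
python3 - <<'E'
from h import *
import pickle
def knob(d,u0,u1,v0,v1):
    g=d["color"][v0:v1,u0:u1].max(2);m=(g<60).astype(np.uint8)
    n,l,st,c=cv2.connectedComponentsWithStats(m);i=1+np.argmax(st[1:,4]);return c[i]+[u0,v0],st[i,4]
t=cam("top");s=cam("side");T=pickle.load(open("top.pkl","rb"));S=pickle.load(open("side.pkl","rb"))
for a,b,ra,rb in((T,S,(390,410,243,262),(336,356,190,210)),(t,s,(318,340,236,258),(308,330,222,246))):
    p,n=knob(a,*ra);q,m=knob(b,*rb);print(p,n,q,m,tri(a,p,b,q))
# gap: row profiles, top view
for v in (136,145,155): print(v,t["color"][v,305:335].tolist())
E
```

```text
[398.36       252.82666667] 75 [344.70175439 199.98245614] 57 (array([ 477.09028714, -184.80152994,   62.58902441]), np.float64(1.4178421298907746))
[328.40540541 247.7972973 ] 74 [318.81690141 233.26760563] 71 (array([484.12858348, -27.40210424,  64.27362691]), np.float64(1.935475108826653))
136 [[42, 77, 110], [47, 79, 112], [48, 80, 115], [48, 82, 115], [47, 79, 111], [46, 80, 113], [47, 84, 119], [63, 105, 150], [86, 141, 200], [94, 163, 227], [84, 147, 208], [60, 106, 149], [43, 71, 105], [37, 62, 93], [33, 60, 99], [36, 70, 115], [67, 100, 146], [125, 155, 192], [175, 207, 226], [205, 229, 236], [210, 229, 235], [182, 201, 216], [113, 136, 165], [56, 86, 136], [34, 76, 132], [34, 76, 131], [36, 81, 134], [40, 87, 145], [50, 106, 173], [53, 116, 196]]
145 [[39, 43, 41], [36, 37, 41], [37, 35, 39], [37, 36, 42], [31, 38, 49], [33, 47, 72], [46, 84, 119], [78, 134, 191], [94, 164, 228], [92, 161, 227], [67, 127, 178], [47, 74, 103], [35, 42, 50], [30, 35, 42], [37, 47, 58], [55, 67, 86], [99, 116, 128], [159, 179, 190], [203, 227, 231], [209, 230, 237], [174, 198, 212], [113, 135, 158], [62, 88, 124], [48, 75, 119], [45, 74, 119], [39, 76, 119], [35, 76, 128], [47, 97, 163], [55, 115, 190], [53, 119, 199]]
155 [[33, 64, 97], [27, 57, 85], [34, 56, 90], [32, 58, 93], [38, 64, 100], [46, 86, 127], [74, 130, 186], [92, 166, 228], [98, 173, 234], [83, 149, 208], [56, 95, 128], [31, 42, 52], [35, 34, 41], [27, 35, 46], [35, 49, 69], [86, 102, 119], [152, 171, 183], [205, 228, 232], [209, 230, 236], [189, 217, 230], [138, 165, 186], [80, 107, 139], [42, 73, 116], [34, 72, 121], [30, 68, 120], [29, 74, 123], [38, 82, 136], [46, 98, 165], [48, 116, 194], [55, 122, 208]]
```

```bash
python3 - <<'E'
from h import *
import pickle
T=pickle.load(open("top.pkl","rb"));t=cam("top")
def edge(d,v,u0,u1,sgn):
    r=cv2.GaussianBlur(d["color"],(1,5),0)[v,u0:u1,2].astype(float);g=sgn*np.diff(r);g[g<0]=0;i=g.argmax();w=slice(max(i-2,0),i+3);return u0+.5+(np.arange(len(g))[w]*g[w]).sum()/g[w].sum()
for v in(140,145,150,155):
    b=onz(t,edge(t,v,311,319,-1),v,85);p=onz(t,edge(t,v,317,325,1),v,130);q=onz(t,edge(t,v,323,331,-1),v,130)
    b0=onz(T,edge(T,v,330,340,-1),v,85);p0=onz(T,edge(T,v,392,401,1),v,130);q0=onz(T,edge(T,v,396,408,-1),v,130)
    print(v,b[:2].round(1),p[:2].round(1),q[:2].round(1),"gap",(b-p)[1].round(1),"| start",b0[1].round(1),p0[1].round(1),q0[1].round(1))
E
```

```text
140 [722.1   7. ] [710.4  -4.5] [710.7 -15.2] gap 11.6 | start -34.3 -164.5 -173.2
145 [710.8   7.4] [699.5  -4.6] [699.8 -14.4] gap 12.1 | start -34.3 -164.5 -172.5
150 [699.4   8.1] [688.6  -3.6] [688.9 -14.5] gap 11.6 | start -34.1 -163.9 -173.1
155 [688.1   8.3] [677.7  -3.4] [678.  -13.8] gap 11.7 | start -33.7 -163.1 -172.5
```

The knob height puts the lever within about 0.02 rad of its stop. The image gap of about 12 mm suggests 10–12 mm of pad travel, while the forces suggest 7–9 mm. That is too close to the 12 mm limit, so I'll regrip, free the lever, back off a little and lock again, using the push/pull hysteresis to read the true pad force.

```bash
python3 -m handwheel '[{"tx":0,"ty":0.3,"tz":0,"wx":0,"wy":0,"wz":0,"fingers":0.3},{"tx":0,"ty":0.3,"tz":0,"wx":0,"wy":0,"wz":0,"fingers":0.3},{"tx":0,"ty":0.6,"tz":0,"wx":0,"wy":0,"wz":0,"fingers":0.3},{"tx":0,"ty":0.6,"tz":0,"wx":0,"wy":0,"wz":0,"fingers":0.3},{"tx":0,"ty":0.6,"tz":0,"wx":0,"wy":0,"wz":0,"fingers":0.3},{"tx":0,"ty":0.6,"tz":-0.2,"wx":0,"wy":0,"wz":0,"fingers":0.3},{"tx":0,"ty":0.6,"tz":-0.2,"wx":0,"wy":0,"wz":0,"fingers":0.3},{"tx":0,"ty":0.6,"tz":-0.3,"wx":0,"wy":0,"wz":0,"fingers":0.3},{"tx":0,"ty":0.6,"tz":-0.35,"wx":0,"wy":0,"wz":0,"fingers":0.3},{"tx":0,"ty":0.6,"tz":-0.394,"wx":0,"wy":0,"wz":0,"fingers":0.3},{"tx":0,"ty":0.6,"tz":-0.394,"wx":0,"wy":0,"wz":0,"fingers":0.3},{"tx":0,"ty":0.6,"tz":-0.394,"wx":0,"wy":0,"wz":0,"fingers":-1},{"tx":0,"ty":0.6,"tz":-0.394,"wx":0,"wy":0,"wz":0,"fingers":-1},{"tx":0,"ty":0.6,"tz":-0.394,"wx":0,"wy":0,"wz":0,"fingers":-1},{"tx":0,"ty":0.6,"tz":-0.394,"wx":0,"wy":0,"wz":0,"fingers":-1},{"tx":0,"ty":0.6,"tz":-0.394,"wx":0,"wy":0,"wz":0,"fingers":-1}]' 20
```

```text
time_s: 17.73
tool_pos: [481.7, -27.1, 57.2]
tool_rot: [0.0, 1.0, -0.018, 0.001]
contact_force: [-1.0, -7.3, 2.5]
opening: 23.3
gripper_force: 23.4
```

```bash
python3 -m handwheel '[{"tx":0.0076,"ty":-0.0003,"tz":0.022,"wx":0,"wy":0,"wz":0,"fingers":-1},{"tx":0.0155,"ty":-0.0006,"tz":0.038,"wx":0,"wy":0,"wz":0,"fingers":-1},{"tx":0.0238,"ty":-0.0009,"tz":0.052,"wx":0,"wy":0,"wz":0,"fingers":-1},{"tx":0.034,"ty":-0.0012,"tz":0.0655,"wx":0,"wy":0,"wz":0,"fingers":-1},{"tx":0.0458,"ty":-0.0016,"tz":0.078,"wx":0,"wy":0,"wz":0,"fingers":-1},{"tx":0.0585,"ty":-0.002,"tz":0.089,"wx":0,"wy":0,"wz":0,"fingers":-1},{"tx":0.0724,"ty":-0.0026,"tz":0.099,"wx":0,"wy":0,"wz":0,"fingers":-1},{"tx":0.087,"ty":-0.0031,"tz":0.1075,"wx":0,"wy":0,"wz":0,"fingers":-1},{"tx":0.1026,"ty":-0.0037,"tz":0.1144,"wx":0,"wy":0,"wz":0,"fingers":-1},{"tx":0.1188,"ty":-0.0043,"tz":0.12,"wx":0,"wy":0,"wz":0,"fingers":-1},{"tx":0.1354,"ty":-0.0049,"tz":0.1236,"wx":0,"wy":0,"wz":0,"fingers":-1},{"tx":0.1556,"ty":-0.0056,"tz":0.1258,"wx":0,"wy":0,"wz":0,"fingers":-1},{"tx":0.1556,"ty":-0.0056,"tz":0.1258,"wx":0,"wy":0,"wz":0,"fingers":-1},{"tx":0.1556,"ty":-0.0056,"tz":0.1258,"wx":0,"wy":0,"wz":0,"fingers":-1}]'
python3 -m handwheel '[{"tx":0,"ty":-0.002,"tz":0,"wx":0,"wy":0,"wz":0,"fingers":-1},{"tx":0,"ty":-0.004,"tz":0,"wx":0,"wy":0,"wz":0,"fingers":-1},{"tx":0,"ty":-0.004,"tz":0,"wx":0,"wy":0,"wz":0,"fingers":-1},{"tx":0,"ty":-0.004,"tz":0,"wx":0,"wy":0,"wz":0,"fingers":-1}]'
```

```text
time_s: 19.48
tool_pos: [559.6, -30.0, 120.2]
tool_rot: [0.0, 1.0, -0.018, 0.001]
contact_force: [0.0, -5.7, 1.6]
opening: 23.8
gripper_force: 20.5
time_s: 19.98
tool_pos: [559.5, -31.9, 120.1]
tool_rot: [0.0, 1.0, -0.018, 0.001]
contact_force: [-0.2, -5.4, 8.8]
opening: 23.4
gripper_force: 21.3
```

Pushing and backing off both read 5.4 N at y ≈ -31.8, so the drag cancels and the pad force is about 5.4 N, which is half-way. I'll lock here.

```bash
python3 -m handwheel '[{"tx":-0.01,"ty":0.0004,"tz":-0.001,"wx":0,"wy":0,"wz":0,"fingers":-1},{"tx":-0.0202,"ty":0.0007,"tz":-0.0022,"wx":0,"wy":0,"wz":0,"fingers":-1},{"tx":-0.0368,"ty":0.0013,"tz":-0.0058,"wx":0,"wy":0,"wz":0,"fingers":-1},{"tx":-0.053,"ty":0.0019,"tz":-0.0114,"wx":0,"wy":0,"wz":0,"fingers":-1},{"tx":-0.0686,"ty":0.0025,"tz":-0.0183,"wx":0,"wy":0,"wz":0,"fingers":-1},{"tx":-0.0832,"ty":0.003,"tz":-0.0268,"wx":0,"wy":0,"wz":0,"fingers":-1},{"tx":-0.0971,"ty":0.0035,"tz":-0.0368,"wx":0,"wy":0,"wz":0,"fingers":-1},{"tx":-0.1098,"ty":0.004,"tz":-0.0478,"wx":0,"wy":0,"wz":0,"fingers":-1},{"tx":-0.1216,"ty":0.0044,"tz":-0.0603,"wx":0,"wy":0,"wz":0,"fingers":-1},{"tx":-0.1318,"ty":0.0047,"tz":-0.0738,"wx":0,"wy":0,"wz":0,"fingers":-1},{"tx":-0.14,"ty":0.005,"tz":-0.088,"wx":0,"wy":0,"wz":0,"fingers":-1},{"tx":-0.148,"ty":0.0053,"tz":-0.1038,"wx":0,"wy":0,"wz":0,"fingers":-1},{"tx":-0.1535,"ty":0.0055,"tz":-0.118,"wx":0,"wy":0,"wz":0,"fingers":-1},{"tx":-0.1556,"ty":0.0056,"tz":-0.126,"wx":0,"wy":0,"wz":0,"fingers":-1},{"tx":-0.1556,"ty":0.0056,"tz":-0.131,"wx":0,"wy":0,"wz":0,"fingers":-1},{"tx":-0.1556,"ty":0.0056,"tz":-0.131,"wx":0,"wy":0,"wz":0,"fingers":-1},{"tx":-0.1556,"ty":0.0056,"tz":-0.131,"wx":0,"wy":0,"wz":0,"fingers":-1}]'
```

```text
time_s: 22.1
tool_pos: [480.9, -29.0, 54.2]
tool_rot: [0.0, 1.0, -0.018, -0.0]
contact_force: [-7.5, -16.0, 18.9]
opening: 23.5
gripper_force: 26.5
```

```bash
python3 -m handwheel '[{"tx":0,"ty":0,"tz":0.004,"wx":0,"wy":0,"wz":0,"fingers":-1},{"tx":0,"ty":0,"tz":0.004,"wx":0,"wy":0,"wz":0,"fingers":0.3},{"tx":0,"ty":0,"tz":0.004,"wx":0,"wy":0,"wz":0,"fingers":0.3},{"tx":0,"ty":0,"tz":0.004,"wx":0,"wy":0,"wz":0,"fingers":0.3},{"tx":0,"ty":0,"tz":0.004,"wx":0,"wy":0,"wz":0,"fingers":0.3},{"tx":0,"ty":0,"tz":0.004,"wx":0,"wy":0,"wz":0,"fingers":0.3},{"tx":0,"ty":0,"tz":0.05,"wx":0,"wy":0,"wz":0,"fingers":0.3},{"tx":0,"ty":0,"tz":0.15,"wx":0,"wy":0,"wz":0,"fingers":0.3},{"tx":0,"ty":0,"tz":0.25,"wx":0,"wy":0,"wz":0,"fingers":0.3},{"tx":0,"ty":-0.1,"tz":0.35,"wx":0,"wy":0,"wz":0,"fingers":0.3},{"tx":0,"ty":-0.3,"tz":0.4,"wx":0,"wy":0,"wz":0,"fingers":0.3},{"tx":0,"ty":-0.6,"tz":0.4,"wx":0,"wy":0,"wz":0,"fingers":0.3},{"tx":0,"ty":-0.6,"tz":0.4,"wx":0,"wy":0,"wz":0,"fingers":0.3},{"tx":0,"ty":-0.6,"tz":0.4,"wx":0,"wy":0,"wz":0,"fingers":0.3},{"tx":0,"ty":-0.6,"tz":0.4,"wx":0,"wy":0,"wz":0,"fingers":0.3},{"tx":0,"ty":-0.6,"tz":0.4,"wx":0,"wy":0,"wz":0,"fingers":0.3},{"tx":0,"ty":-0.6,"tz":0.4,"wx":0,"wy":0,"wz":0,"fingers":0.3}]'
python3 - <<'E'
from h import *
t=cam("top");s=cam("side")
def knob(d,u0,u1,v0,v1):
    m=(d["color"][v0:v1,u0:u1].max(2)<60).astype(np.uint8);n,l,st,c=cv2.connectedComponentsWithStats(m);i=1+np.argmax(st[1:,4]);return c[i]+[u0,v0]
print(tri(t,knob(t,318,340,236,258),s,knob(s,308,330,222,246)))
def edge(d,v,u0,u1,sgn):
    r=cv2.GaussianBlur(d["color"],(1,5),0)[v,u0:u1,2].astype(float);g=sgn*np.diff(r);g[g<0]=0;i=g.argmax();w=slice(max(i-2,0),i+3);return u0+.5+(np.arange(len(g))[w]*g[w]).sum()/g[w].sum()
for v in(140,145,150,155):
    b=onz(t,edge(t,v,311,319,-1),v,85);p=onz(t,edge(t,v,318,326,1),v,130);q=onz(t,edge(t,v,324,332,-1),v,130)
    print(v,b[1].round(1),p[1].round(1),q[1].round(1))
a=cv2.resize(t["color"][110:270,225:425],None,fx=2,fy=2);b=cv2.resize(s["color"][140:300,220:420],None,fx=2,fy=2)
cv2.imwrite("pics/f2.png",np.hstack([a,b]))
E
```

```text
time_s: 24.22
tool_pos: [481.1, -327.3, 253.4]
tool_rot: [-0.0, 1.0, -0.018, -0.0]
contact_force: [0.3, 0.5, 0.3]
opening: 55.6
gripper_force: 0.0
(array([483.28750868, -29.84102367,  62.69762964]), np.float64(1.7176287896786748))
140 7.1 -7.2 -17.8
145 7.4 -7.1 -16.8
150 8.1 -7.2 -16.7
155 8.2 -6.0 -16.4
```

View pics/f2.png

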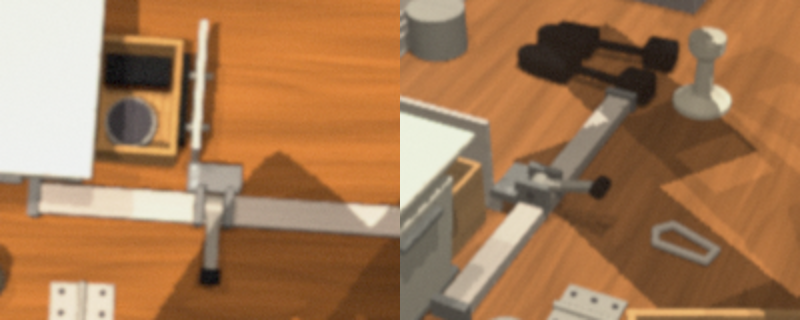

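The divider has moved back about 3 mm and the box has not moved. Pad travel is about 6–9 mm by both measures. The knob is back at its locked height (62.7 against 62.6), and the robot and the other items are clear. I'm handing in.

```bash
python3 -c "
from station import *
print(close_job())"
```

```text
the job is handed in; nothing more can be done
None
```

The job is handed in, with no verdict returned: the box is gripped against the bin's buffer with the pad about half-way in (6–9 mm by my estimate), the lever is fully down, the robot is clear, and nothing else looked moved in the pictures.

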